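Fetch the orange parts basket from the ultrasonic cleaner

ROBOT

A 6-joint arm with a two-finger parallel gripper is mounted at the origin on the work surface. World frame = base frame: x ahead of the robot, y to its left, z up, the work surface at z = 0. Lengths are in m, angles in degrees, forces in N, time in s.
With the tool pointing down it reaches from about 0.3 to 0.95 m from the base axis. Payload 3.1 kg.
Tool frame: the origin (TCP) lies at the very end of the fingers, on their centre line; the grasp point (between the pads) lies 19 mm behind it; z points along the fingers, y is the direction in which the jaws open and shut (so a half turn about z gives the same grasp; the last joint's range is limited). The gripper opens to 85 mm and grips with 20 to 120 N. Pads are 22 mm wide; open, the fingers measure 114 mm over their backs; the gripper's body (76 mm by 85 mm) begins 54 mm behind the grasp point. The pads swing forward as they close: fully open they stand 13 mm farther back than shut.
Start: joints at [72.611, 17.653, 93.61, -0, 68.738, -3.994], TCP at [0.145, 0.608, 0.231] pointing down, gripper open.
Joint ranges: [-175.34, 175.34], [-45.06, 112.39], [2.9, 150.54], [-68.45, 248.45], [3.09, 151.38], [-168.51, 168.51]. Speed limits (degrees/s): [159.86, 159.86, 180, 180, 180, 180].

INTERFACE

Orientations are given as a 3x3 rotation matrix whose columns are the frame's x, y, z axes.
In Python, from workcell import manip, vision, spotter gives the robot as it stands. The module is installed in compiled form; this text tells all that it offers.
- The arm moves only by the tool drive_tool, never from a script. Its argument "plan" is a list that holds one entry, the list of rows, each a list of 7 numbers: the shift along the world's x, y, z in mm, then the turn, a rotation vector about the world's x, y, z in degrees, then the opening in per cent of the stroke, from 0 (shut) to 100 (fully open). In form: [[[dx, dy, dz, rx, ry, rz, grip], ...]]. A call has 1 to 12 rows; each row is the pose to reach, as a shift and turn from the pose commanded when the call began; what a row does not reach only later rows make up. A row lasts 1/12 s, in which the tool goes at most 41.7 mm and 7.16 degrees, less where a joint would pass 70% of its speed; a pose out of reach is approached as far as the arm can. A call with a gripper value outside its range is refused whole. The fingers move at their own pace and stop on an object; "force" is the grip in N (left out, the last holds). Time passes only in rows, so rows that repeat a pose let the fingers close. It gives the time, the measured TCP pose, the force and the opening at its end, in the units of the state.
- manip.observe(): the state, without advancing time (a new reading comes with each control period).
- vision.read_camera(name): name is "scene" or "top" or "wrist"; returns a dict with "image" (420x560x3 uint8, red, green, blue), "range_z" (420x560 float32, m along the optical axis (not along the pixel's ray), 0 where there is no reading), "fx", "fy", "cx", "cy" (pixels), "R" (3x3) and "t" (3): a world point X has camera coordinates R X + t; the wrist camera has in their place "T_tool_cam" (4x4, takes a point from camera to tool coordinates, whose origin is the TCP and whose axes are the flange's). Camera axes: x right, y down, z forward; pixel columns grow to the right and rows downward; lengths in m; the calibration is good to about 2 mm. The wrist camera is an equidistant fisheye: a pixel r from the principal point sees the ray r / f radians off the axis. A picture is of the moment at which its call begins: read the wrist's pose just before it.
- manip.close_job(): hands the job in, once; it reports no verdict.
Trained networks look in the newest picture that a camera, given by its name, has taken for a name from the list of things; names that differ only in an ending like _2 or _b are one class to them, and where a whole thing is asked for, a point or a joint stands for the part that bears it (a point fixed in the world has none). Each returns a list of dicts, best first, with "conf" (0 to 1); they miss things now and then, are a little off and sometimes report something else, mostly with a low value. They report only what shows in the picture. A call takes as long as a camera call. They do not tell look-alikes from the thing itself.
- spotter.cut_out(thing, camera): "mask" (420x560 bool, what is visible of it) and "uv" ([column, row] in pixels, amid what is visible of it).
The state is a dict: "clock": time; "joint_pos": joint angles; "qvel": joint speeds; "tau": joint torques, N m; "ee_pos": TCP position; "eef_rot": TCP orientation; "ft_force": force on the tool from outside, world axes, zero at the start; "wrist_torque": the same for the moment, N m; "grip_width": opening from 0.0 (shut) to 1.0 (fully open).
Only numpy, scipy, OpenCV 4.12 (cv2) and the standard library are available. Lean on these libraries where they do the work, as an engineer would, in place of code of your own. Each camera call takes 0.05 s, during which the arm holds its last target.

TASK

The ultrasonic cleaner is drained and its two small baskets hang deep in its narrow wells. Take the yellow-handled hook rod from its stand, fish out the orange basket with the hook, lower it gently on the hook so that it stands upright in the aluminium drip tray, and hang the rod back on its stand as it was. Keep the gripper's fingers off the orange basket and leave the blue one hanging where it is.

Things in the scene. Friction and masses are not known exactly. Their poses are not given: they have to be found in the camera images.
- basket_orange: Steel box 36 (x) x 30 (y) x 26 mm tall, orange tabs out to y = +-32 at its top edge, orange 5 mm wire bail in its y-z plane, roof-shaped: feet y = +-28, z = 26; shoulders y = +-22, z = 56; peak centre y = 0, z = 72. Origin: centre of underside; z up. 80 g (varies). Hangs by its tabs on ledges in one well (either) of the cleaner, underside 17 mm over the bench; swings freely on a hook.
- basket_blue: Same basket in blue, in the other well; leave it. Cleaner: white, fixed, 150 x 190 mm, two wells 90 mm apart along the baskets' y. Each well is 104 (basket's x, within 5 degrees) x 80 mm, walls 10 mm or more, open on top, rim 140 mm over the bench. Each basket hangs within 10 mm of its well's centre, so about 40 mm is free before and behind its bail.
- hook_rod: Loose, 120 g, upright in a fork stand. Origin: shank axis at underside of black collar (40 mm disc, 5 thick); z up. Yellow handle above, 18 x 18 mm, faces square to x and y, z = 5 to 55: grip at about z = 35. Shank 8 mm thick down to z = -90. J hook at its foot points to +x, 8 mm wide: floor top z = -85, underside -90; upturned tip x = 20 to 24, up to z = -75; bail goes in between x = 4 and 20.
- drip_tray: Fixed aluminium open box 150 (x) x 130 (y) x 20 mm, walls and floor 5. Origin: centre of underside, on the bench. Across the cleaner from it is the rod's fixed stand: two prongs 14 wide, tops 105 mm high, 22 mm slot between; collar rests on them. In the rod's starting frame the slot runs along x from -22 (open) to 44 (post). Rod with hook lifts straight up through it and goes back likewise.
Not all that is in view belongs to the job. Of the things shaped like the drip_tray, the aluminium one is meant.

How it is judged (in metres and radians):
On the way, in this order (a step that is already met when the one before it is completed fails the run):
1. the orange basket hangs on the hook rod, lifted clear above the well's rim (height (world z) of basket_orange above 0.141 m and contact force between hook_rod and basket_orange above 0.2 N), for 0.1 s.
2. the orange basket is set down in the drip tray while the hook is still at its bail (x of basket_orange in the frame of drip_tray between -0.06 and 0.06 m and y of basket_orange in the frame of drip_tray between -0.05 and 0.05 m and contact force between basket_orange and drip_tray above 0.2 N and distance between hook_rod and basket_orange below 0.185 m and angle between basket_orange's own z axis and vertical below 0.35 rad), for 0.1 s.
At the end, for the whole second after the job is handed in: The orange basket stands at rest in the drip tray, upright within 10 degrees, off the hook; the hook rod hangs at rest and upright (10 degrees) in its stand within 30 mm of where it began; the blue basket is within 20 mm of where it began (x of basket_orange in the frame of drip_tray between -0.06 and 0.06 m and y of basket_orange in the frame of drip_tray between -0.05 and 0.05 m and height (world z) of basket_orange below 0.012 m and angle between each of basket_orange, hook_rod's own z axis and vertical below 0.17 rad and linear speed of basket_orange below 0.02 m/s and contact force between hook_rod and basket_orange below 0.05 N and distance of hook_rod from where it was at the start of the episode below 0.03 m and linear speed of hook_rod below 0.03 m/s and distance of basket_blue from where it was at the start of the episode below 0.02 m); the robot touches nothing.
It fails at once if the gripper's fingers touch the orange basket (contact force between the fingers and basket_orange above 0.5 N).
It fails at once if the blue basket is moved more than 30 mm (distance of basket_blue from where it was at the start of the episode above 0.03 m).
It also fails if it takes over 72 s, if anything falls off the work surface, if the arm or the gripper's body presses on something with over 40 N, if the wrist force passes 120 N, or if a joint passes its speed limit or range.

## Working session

There is one attempt and no reset: what is moved stays moved. The work goes in short steps, Python scripts to look and compute and a tool call to move; the robot and the scene stay as the last step left them, time stands still between calls to the robot, and variables do not carry over. Pictures are saved under pics/ and viewed, and the job is handed in when it is done.

Besides the shell and the picture viewer there is one more tool, called as a command line: name --argument value ..., lists and objects as JSON in quotes. drive_tool: Moves the arm, as the interface text tells. Its arguments: {"type":"object","properties":{"plan":{"type":"array"},"force":{"type":"number"}},"required":["plan"]}

```bash
mkdir -p pics; ls
cat > h.py <<'E'
from workcell import manip, vision, spotter
import numpy as np, cv2
np.set_printoptions(precision=4,suppress=True)
def world(c):
    z=c["range_z"].astype(float); h,w=z.shape
    u,v=np.meshgrid(np.arange(w),np.arange(h))
    P=np.stack([(u-c["cx"])/c["fx"]*z,(v-c["cy"])/c["fy"]*z,z],-1)
    W=(P-c["t"])@c["R"]
    W[z<=0]=np.nan
    return W
def save(c,n): cv2.imwrite("pics/"+n,c["image"][...,::-1])
E
python3 - <<'E'
from h import *
s=manip.observe()
for k,v in s.items(): print(k,v)
for n in ("scene","top"):
    c=vision.read_camera(n); save(c,n+"0.png"); np.savez(n+"0.npz",W=world(c),im=c["image"])
    print(n,c["R"],c["t"],c["fx"],c["cx"],c["cy"])
    for t in ("basket_orange","basket_blue","hook_rod","drip_tray"):
        for d in spotter.cut_out(t,n):
            print(t,d["conf"],d["uv"],d["mask"].sum(),np.nanmedian(world(c)[d["mask"]],axis=0))
E
```

```text
pics
clock 0.0
joint_pos [72.608  17.7056 93.6902 -0.0005 68.7381 -3.9942]
qvel [ 0.0216 -0.0527  0.0381  0.0147  0.1491 -0.0007]
tau [  0.0007 -41.5248 -27.6668   0.       0.0101  -0.    ]
ee_pos [0.1446 0.6072 0.23  ]
eef_rot [[-0.9728  0.2317 -0.0007]
 [ 0.2317  0.9728 -0.0022]
 [ 0.0002 -0.0023 -1.    ]]
ft_force [-0.5169  0.2835 -0.1601]
wrist_torque [-0.0773 -0.0007 -0.0106]
grip_width 1.0010583965821112
scene [[-0.06    0.9981  0.0157]
 [ 0.7906  0.0571 -0.6096]
 [-0.6093 -0.0242 -0.7926]] [-0.1445 -0.3013  1.4733] 396.83394679258953 276.2106578262364 209.60317548855406
basket_blue 0.49 [221.7, 243.2] 49 [0.535  0.0202 0.045 ]
hook_rod 0.59 [99.5, 208.9] 281 [ 0.4955 -0.3086  0.1154]
drip_tray 0.85 [453.1, 244.7] 2169 [0.4698 0.6904 0.005 ]
drip_tray 0.83 [315.2, 229.2] 1948 [0.4308 0.2908 0.0054]
drip_tray 0.68 [381.7, 207.9] 1765 [0.3362 0.4993 0.0055]
top [[ 0.0226 -0.9996 -0.0157]
 [-0.9981 -0.0217 -0.0578]
 [ 0.0575  0.017  -0.9982]] [0.177  0.472  1.2771] 452.26875907587475 281.96152002371934 209.2029977261092
basket_orange 0.69 [371.0, 182.1] 256 [ 0.5515 -0.0581  0.0419]
basket_blue 0.66 [338.3, 181.2] 297 [0.5406 0.0325 0.0424]
hook_rod 0.72 [468.2, 207.2] 252 [ 0.4896 -0.3069  0.1127]
hook_rod 0.44 [338.3, 182.0] 248 [0.5407 0.0349 0.0424]
drip_tray 0.73 [170.6, 259.1] 2451 [0.3338 0.4999 0.0059]
drip_tray 0.71 [246.8, 221.1] 2397 [0.4292 0.2905 0.0058]
drip_tray 0.59 [111.8, 207.8] 2468 [0.4662 0.6913 0.006 ]
```

View pics/scene0.png

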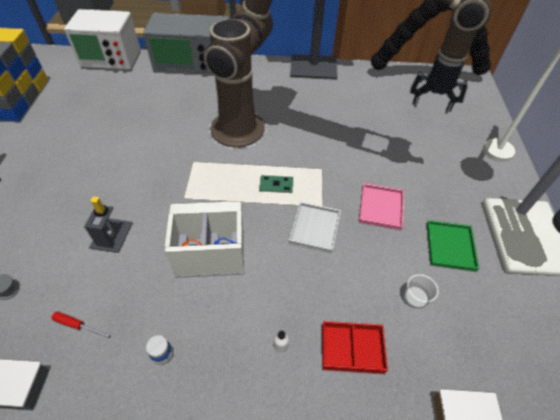

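View pics/top0.png

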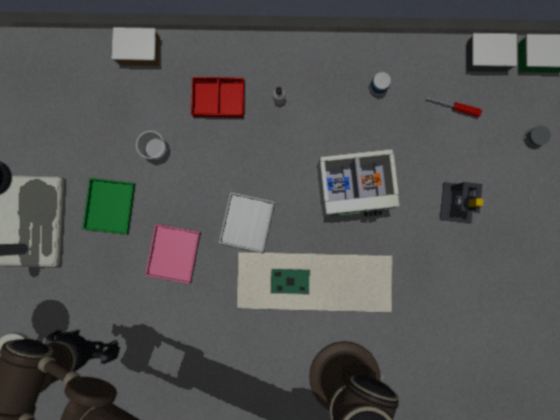

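Run:
```python
import numpy as np,cv2
im=np.load("top0.npz")["im"][...,::-1]
a=cv2.resize(im[140:225,300:400],None,fx=5,fy=5,interpolation=cv2.INTER_CUBIC)
b=cv2.resize(im[165:250,425:500],None,fx=5,fy=5,interpolation=cv2.INTER_CUBIC)
cv2.imwrite("pics/crop0.png",np.hstack([a,b])[:, :800])
```

```text
(no output)
```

View pics/crop0.png

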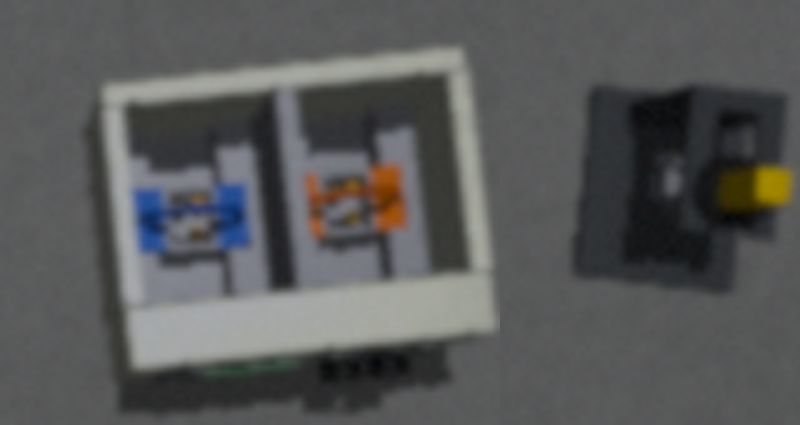

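The top view shows orange at (371,182) and blue at (338,182). The trays are white/aluminium at (247,221), pink at (174,254) and green at (109,206), with a red divided one at (218,98). The yellow-handled rod is at (470,203). I take the orange basket in the well nearer the stand, and the silver tray at (247,221).

Run:
```python
from h import *
c=vision.read_camera("wrist"); save(c,"w0.png"); print(c["T_tool_cam"],c["fx"],c["cx"],c["cy"])
import cv2
for n in ("top","scene"):
    d=np.load(n+"0.npz"); W=d["W"]; im=d["im"].astype(int)
    def box(x0,x1,y0,y1,z0,z1): return (W[...,0]>x0)&(W[...,0]<x1)&(W[...,1]>y0)&(W[...,1]<y1)&(W[...,2]>z0)&(W[...,2]<z1)
    # cleaner rim
    m=box(.4,.7,-.2,.15,.13,.15); P=W[m]; r=cv2.minAreaRect((P[:,:2]*1000).astype(np.float32)); print(n,"rim",r,np.median(P[:,2]))
    # tray
    m=box(.3,.55,.18,.4,.01,.03); P=W[m]; print("tray",cv2.minAreaRect((P[:,:2]*1000).astype(np.float32)),m.sum())
    m=box(.4,.6,-.4,-.25,.08,.2);
    yel=m&(im[...,0]>120)&(im[...,2]<80)
    print("yel",W[yel].min(0) if yel.any() else 0,W[yel].max(0) if yel.any() else 0,np.median(W[yel],0))
    for z0,z1 in((.0,.03),(.095,.107),(.107,.113),(.113,.16),(.16,.18)):
        mm=box(.4,.62,-.42,-.22,z0+1e-3 if z0 else .006,z1); P=W[mm]
        if len(P)>3: print(z0,len(P),P.min(0),P.max(0),np.median(P,0),cv2.minAreaRect((P[:,:2]*1000).astype(np.float32)))
    for nm,cond in(("or",(im[...,0]>im[...,2]+70)&(im[...,0]>150)),("bl",(im[...,2]>im[...,0]+60))):
        mm=box(.48,.62,-.12,.1,.03,.12)&cond; P=W[mm]; print(nm,len(P),P.min(0),P.max(0),np.median(P,0),cv2.minAreaRect((P[:,:2]*1000).astype(np.float32)))
```

```text
[[-0.0011 -0.9632 -0.2689  0.0685]
 [ 1.     -0.001  -0.0004 -0.0004]
 [ 0.0001 -0.2689  0.9632 -0.1429]
 [ 0.      0.      0.      1.    ]] 325.19226210127806 277.1403264994163 204.52355770661586
top rim ((537.4530639648438, -11.748870849609375), (150.34036254882812, 191.29566955566406), 7.340909957885742) 0.13975986425538905
tray ((428.67425537109375, 290.1359558105469), (130.22967529296875, 149.8760986328125), 78.69561767578125) 425
yel [ 0.4811 -0.3191  0.1544] [ 0.4964 -0.3029  0.1637] [ 0.4888 -0.313   0.16  ]
0.0 719 [ 0.4016 -0.4173  0.006 ] [ 0.6172 -0.2211  0.029 ] [ 0.4879 -0.2978  0.0086] ((512.5050048828125, -316.6744689941406), (218.16734313964844, 189.38198852539062), 4.950021266937256)
0.095 270 [ 0.4665 -0.3416  0.0968] [ 0.5462 -0.2842  0.107 ] [ 0.5194 -0.303   0.1044] ((505.85809326171875, -313.04083251953125), (52.50559997558594, 77.95095825195312), 84.55497741699219)
0.107 108 [ 0.4683 -0.3344  0.1081] [ 0.5428 -0.2857  0.1129] [ 0.4933 -0.3071  0.1097] ((505.46875, -310.0843505859375), (47.3767204284668, 75.22335052490234), 88.41249084472656)
0.113 95 [ 0.4735 
[... 1652 characters left out ...]
32 -0.3008  0.16  ] [ 0.4974 -0.3062  0.139 ] ((491.82391357421875, -311.5468444824219), (19.62479019165039, 21.077613830566406), 80.36100769042969)
0.16 10 [ 0.4836 -0.3179  0.1612] [ 0.4995 -0.3016  0.1639] [ 0.4899 -0.3094  0.1625] ((490.1970520019531, -308.7105712890625), (18.26870346069336, 13.380461692810059), 17.869524002075195)
or 44 [ 0.536  -0.0821  0.0393] [ 0.5603 -0.0311  0.0938] [ 0.5539 -0.056   0.0783] ((545.4299926757812, -56.86280822753906), (24.46708869934082, 48.961570739746094), 7.826837062835693)
bl 46 [0.5214 0.0006 0.0368] [0.548  0.0589 0.0914] [0.5448 0.0268 0.0773] ((535.4635620117188, 29.457876205444336), (57.89228439331055, 26.628707885742188), 87.82730865478516)
```

View pics/w0.png

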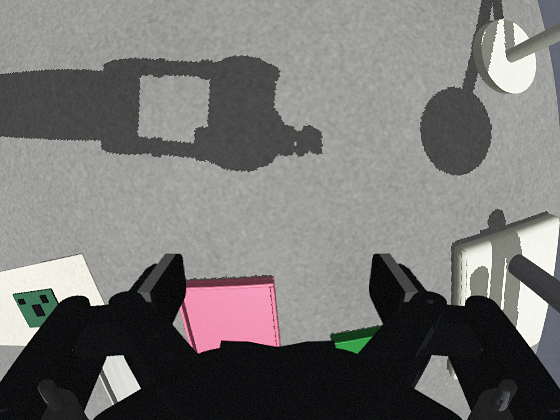

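drive_tool --plan '[[[200, -330, 70, 0, 0, -40, 100], [200, -330, 70, 0, 0, -40, 100], [200, -330, 70, 0, 0, -40, 100], [200, -330, 70, 0, 0, -40, 100], [200, -330, 70, 0, 0, -40, 100], [200, -330, 70, 0, 0, -40, 100], [200, -330, 70, 0, 0, -40, 100], [200, -330, 70, 0, 0, -40, 100], [200, -330, 70, 0, 0, -40, 100], [200, -330, 70, 0, 0, -40, 100]]]'

```text
clock: 1.38
ee_pos: [0.3471, 0.2747, 0.3028]
eef_rot: [[-0.594, 0.805, 0.004], [0.805, 0.594, -0.001], [-0.003, 0.002, -1.0]]
ft_force: [-0.4, 1.0, 0.7]
grip_width: 1.004
```

drive_tool --plan '[[[200, -340, 0, 0, 0, -29, 100], [200, -340, 0, 0, 0, -29, 100], [200, -340, 0, 0, 0, -29, 100], [200, -340, 0, 0, 0, -29, 100], [200, -340, 0, 0, 0, -29, 100], [200, -340, 0, 0, 0, -29, 100], [200, -340, 0, 0, 0, -29, 100], [200, -340, 0, 0, 0, -29, 100], [200, -340, 0, 0, 0, -29, 100], [200, -340, 0, 0, 0, -29, 100], [200, -340, 0, 0, 0, -29, 100], [200, -340, 0, 0, 0, -29, 100]]]'

```text
clock: 2.38
ee_pos: [0.5449, -0.0629, 0.301]
eef_rot: [[-0.13, 0.992, -0.001], [0.992, 0.13, 0.001], [0.001, -0.001, -1.0]]
ft_force: [-0.7, -0.4, -0.4]
grip_width: 1.003
```

```bash
cat >> h.py <<'E'
def wworld(c,s):
    z=c["range_z"].astype(float); h,w=z.shape
    u,v=np.meshgrid(np.arange(w),np.arange(h))
    dx=u-c["cx"]; dy=v-c["cy"]; r=np.hypot(dx,dy); th=r/c["fx"]
    k=np.where(r>0,np.tan(th)/np.maximum(r,1e-9),1/c["fx"])
    P=np.stack([dx*k*z,dy*k*z,z],-1)
    T=c["T_tool_cam"]; Q=P@T[:3,:3].T+T[:3,3]
    W=Q@np.array(s["eef_rot"]).T+np.array(s["ee_pos"])
    W[(z<=0)|(th>1.45)]=np.nan
    return W
def wproj(X,c,s):
    Q=(np.array(X)-np.array(s["ee_pos"]))@np.array(s["eef_rot"])
    T=c["T_tool_cam"]; P=(Q-T[:3,3])@T[:3,:3]
    r=np.hypot(P[...,0],P[...,1]); th=np.arctan2(r,P[...,2])
    k=c["fx"]*th/np.maximum(r,1e-9)
    return np.stack([P[...,0]*k+c["cx"],P[...,1]*k+c["cy"]],-1)
def st(s):
    R=np.array(s["eef_rot"]); print("t",round(s["clock"],2),"p",np.array(s["ee_pos"]),"yaw_y",np.degrees(np.arctan2(R[1,1],R[0,1])),"z",R[:,2],"f",s["ft_force"],"g",round(s["grip_width"],3))
E
python3 - <<'E'
from h import *
s=manip.observe(); c=vision.read_camera("wrist"); st(s); save(c,"w1.png"); np.savez("w1.npz",W=wworld(c,s),im=c["image"])
print(np.array(s["joint_pos"]))
E
```

```text
t 2.38 p [ 0.5449 -0.0629  0.301 ] yaw_y 7.463726202010024 z [-0.0008  0.0007 -1.    ] f [-0.6586 -0.4275 -0.3691] g 1.003
[-11.1522   5.8772  99.5669   0.0305  74.6077 -18.624 ]
```

View pics/w1.png

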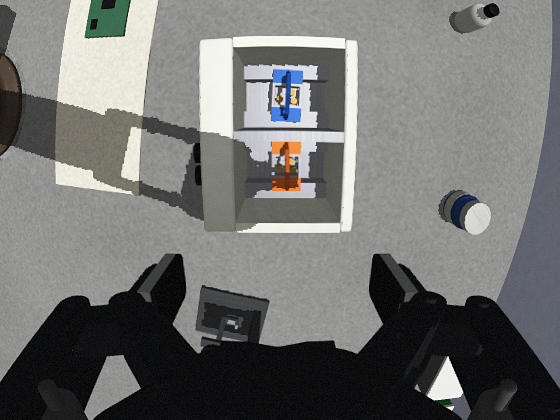

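The wrist view shows the orange basket at (286,167) with its bail running vertically in the image. Blue is at (288,97), and the stand is at (233,315), partly hidden. Next I measure the bail.

Run:
```python
from h import *
d=np.load("w1.npz"); W=d["W"]; im=d["im"].astype(int)
v,u=np.mgrid[:420,:560]
rg=(u>240)&(u<350)&(v>50)&(v<225)
for nm,cond in(("or",(im[...,0]>im[...,2]+80)&(im[...,0]>120)),("bl",(im[...,2]>im[...,0]+60))):
    m=rg&cond; P=W[m]; 
    print(nm,len(P),P.min(0),P.max(0),cv2.minAreaRect((P[:,:2]*1000).astype(np.float32)))
    t=P[(P[:,2]>.036)&(P[:,2]<.05)]; print(" tabs",len(t),cv2.minAreaRect((t[:,:2]*1000).astype(np.float32)))
    for a,b in((.055,.07),(.07,.08),(.08,.088),(.088,.1)):
        q=P[(P[:,2]>a)&(P[:,2]<b)]
        if len(q): print(" ",a,len(q),q.mean(0),q.min(0),q.max(0))
    q=P[P[:,2]>.06]; A=np.polyfit(q[:,1],q[:,0],1); print(" bail dir deg",-np.degrees(np.arctan(A[0])), "x at y mid",np.polyval(A,[-.06,.03]))
P=W[(np.abs(W[...,2]-.14)<.006)&(u>190)&(u<370)&(v<240)]; print("rim",cv2.minAreaRect((P[:,:2]*1000).astype(np.float32)))
h=W[rg&(np.abs(W[...,2]-.14)>.01)]
m=(u>190)&(u<275)&(v>280)&(v<345)&(W[...,2]>.09); P=W[m]; print("stand",P.min(0),P.max(0),cv2.minAreaRect((P[:,:2]*1000).astype(np.float32)))
# inner well edges: at orange y row, x at rim
i=W[...,2]
for y in (-.06,.03):
    L=W[(np.abs(W[...,1]-y)<.004)&(np.abs(i-.14)<.005)]; x=np.sort(L[:,0]); print(y,x[:3],x[-3:], x[np.argmax(np.diff(x))],x[np.argmax(np.diff(x))+1])
```

```text
or 609 [nan nan nan] [nan nan nan] ((548.3648071289062, -23.87999725341797), (35.45134353637695, 126.77469635009766), 9.087079048156738)
 tabs 483 ((549.274658203125, -23.791282653808594), (35.84430694580078, 127.07514190673828), 8.440510749816895)
  0.055 6 [ 0.5522 -0.0304  0.0645] [ 0.5493 -0.0323  0.0568] [ 0.5539 -0.0283  0.069 ]
  0.07 44 [ 0.5524 -0.0416  0.0765] [ 0.5493 -0.0789  0.0716] [ 0.5598 -0.0314  0.0797]
  0.08 45 [ 0.5533 -0.0448  0.0843] [ 0.5505 -0.051   0.0803] [ 0.5557 -0.0378  0.0879]
  0.088 18 [ 0.5541 -0.0529  0.0901] [ 0.5524 -0.0555  0.088 ] [ 0.5561 -0.05    0.092 ]
 bail dir deg 7.781224645397362 x at y mid [0.5552 0.5429]
bl 912 [nan nan nan] [nan nan nan] ((542.6397094726562, 31.503116607666016), (36.439048767089844, 64.2896728515625), 5.331566333770752)
 tabs 706 ((543.2775268554688, 31.493160247802734), (35.812225341796875, 64.16148376464844), 4.691315174102783)
  0.055 8 [0.5425 0.0373 0.0648] [0.5389 0.0045 0.0597] [0.5467 0.0573 0.0695]
  0.07 65 [0.5429 0.0312 0.0772] [0.5391 0.0068 0.0707] [0.547  0.0552 0.0799]
  0.08 80 [0.5434 0.0314 0.0842] [0.5401 0.0134 0.08  ] [0.5463 0.048  0.0879]
  0.088 37 [0.5431 0.0315 0.0901] [0.541  0.0253 0.0882] [0.5452 0.0376 0.0932]
 bail dir deg 4.617074819958071 x at y mid [0.5505 0.5433]
rim ((538.4353637695312, -13.834159851074219), (150.59866333007812, 190.67388916015625), 7.351050853729248)
stand [ 0.469  -0.2984  0.0906] [ 0.5474 -0.0533  0.3766] ((504.0671081542969, -175.84487915039062), (78.5527572631836, 242.50341796875), 1.9902032613754272)
-0.06 [0.4692 0.4694 0.4695] [0.6193 0.6199 0.6201] 0.5023286564733881 0.6064842796516658
0.03 [0.4576 0.4577 0.4577] [0.6082 0.6083 0.6087] 0.4911445894145386 0.5949508299469204
```

drive_tool --plan '[[[-65, -200, 0, 0, 0, -13, 100], [-65, -200, 0, 0, 0, -13, 100], [-65, -200, 0, 0, 0, -13, 100], [-65, -200, 0, 0, 0, -13, 100], [-65, -200, 0, 0, 0, -13, 100], [-65, -200, 0, 0, 0, -13, 100], [-65, -200, 0, 0, 0, -13, 100], [-65, -320, 0, 0, 0, -13, 100], [-65, -320, 0, 0, 0, -13, 100], [-65, -320, 0, 0, 0, -13, 100], [-65, -320, 0, 0, 0, -13, 100]]]'

```text
clock: 3.35
ee_pos: [0.4806, -0.3853, 0.3012]
eef_rot: [[0.095, 0.995, 0.001], [0.995, -0.095, -0.004], [-0.003, 0.001, -1.0]]
ft_force: [-0.8, 1.3, 0.2]
grip_width: 1.001
```

Run:
```python
from h import *
s=manip.observe(); c=vision.read_camera("wrist"); st(s); save(c,"w2.png"); np.savez("w2.npz",W=wworld(c,s),im=c["image"])
```

```text
t 3.35 p [ 0.4806 -0.3853  0.3012] yaw_y -5.456665261496888 z [ 0.0006 -0.0035 -1.    ] f [-0.7623  1.3175  0.2397] g 1.001
```

View pics/w2.png

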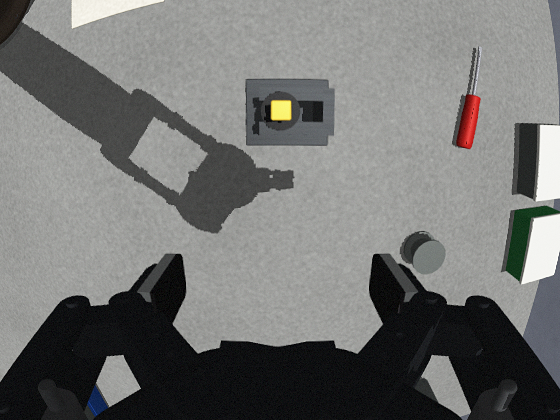

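The rod handle shows squarely at (281,110) and the stand around it. The open fingers are at the bottom of the frame.

Run:
```python
from h import *
d=np.load("w1.npz"); W=d["W"]; im=d["im"].astype(int)
v,u=np.mgrid[:420,:560]
m=(u>260)&(u<315)&(v>138)&(v<200)&(im[...,0]>im[...,2]*1.6)&(im[...,0]>40)&(W[...,2]>.03)&(W[...,2]<.1)
P=W[m]; print(len(P)); t=P[(P[:,2]>.036)&(P[:,2]<.05)]; print("tabs",cv2.minAreaRect((t[:,:2]*1000).astype(np.float32)),np.median(t[:,2]))
for a,b in((.07,.08),(.08,.088),(.088,.1)):
    q=P[(P[:,2]>a)&(P[:,2]<b)]; print(a,len(q),(q.min(0)+q.max(0))/2,q.min(0),q.max(0))
q=P[P[:,2]>.06]; A=np.polyfit(q[:,1],q[:,0],1); print("dir",-np.degrees(np.arctan(A[0])),np.polyval(A,-.059))
d=np.load("w2.npz"); W=d["W"]; im=d["im"].astype(int)
box=(np.abs(u-285)<60)&(np.abs(v-110)<50)
y=box&(im[...,0]>150)&(im[...,2]<110)
P=W[y&(W[...,2]>.155)]; print("handle top",len(P),np.median(P,0),(P.min(0)+P.max(0))/2,cv2.minAreaRect((P[:,:2]*1000).astype(np.float32)),np.ptp(P,0))
P=W[y&(W[...,2]<.15)]; print("side",len(P), P.min(0) if len(P) else 0)
P=W[box&(np.abs(W[...,2]-.1095)<.002)]; print("collar",len(P),cv2.minAreaRect((P[:,:2]*1000).astype(np.float32)),cv2.minEnclosingCircle((P[:,:2]*1000).astype(np.float32)))
P=W[box&(np.abs(W[...,2]-.1045)<.002)]; print("prongs",len(P),cv2.minAreaRect((P[:,:2]*1000).astype(np.float32)))
P=W[box&(W[...,2]>.085)&(W[...,2]<.14)]; print("max z by x");
for x in np.arange(.46,.56,.01):
    q=P[np.abs(P[:,0]-x)<.005]; 
    if len(q): print(round(x,3),q[:,2].max())
cv2.imwrite("pics/crop2.png",cv2.resize(d["im"][70:155,235:345,::-1],None,fx=6,fy=6,interpolation=cv2.INTER_CUBIC))
```

```text
915
tabs ((554.0807495117188, -56.243045806884766), (35.843605041503906, 61.475669860839844), 8.421297073364258) 0.04331714036993467
0.07 64 [ 0.5545 -0.0552  0.0757] [ 0.5493 -0.0789  0.0716] [ 0.5598 -0.0314  0.0797]
0.08 84 [ 0.5546 -0.0549  0.0841] [ 0.5505 -0.072   0.0802] [ 0.5587 -0.0378  0.0879]
0.088 33 [ 0.5546 -0.0562  0.09  ] [ 0.5524 -0.0624  0.088 ] [ 0.5567 -0.05    0.092 ]
dir 7.681101971825932 0.5549766403090017
handle top 159 [ 0.4869 -0.3168  0.16  ] [ 0.49   -0.3135  0.1603] ((490.01312255859375, -313.4630126953125), (15.794169425964355, 16.473817825317383), 84.46810913085938) [0.0177 0.0171 0.0045]
side 20 [ 0.4819 -0.3045  0.1086]
collar 748 ((499.0140686035156, -313.5361633300781), (57.28190231323242, 39.09709548950195), 2.2808945178985596) ((499.8023681640625, -308.139892578125), 31.0674991607666)
prongs 1739 ((507.2556457519531, -315.11602783203125), (49.73838806152344, 78.0682144165039), 84.48269653320312)
max z by x
0.47 0.11213334216955562
0.48 0.11263403098998565
0.49 0.11255727044642308
0.5 0.11214709249788285
0.51 0.1121410009403867
0.52 0.1076270184901077
0.53 0.10763755224682967
0.54 0.10736368193889345
0.55 0.10699435829760484
```

View pics/crop2.png

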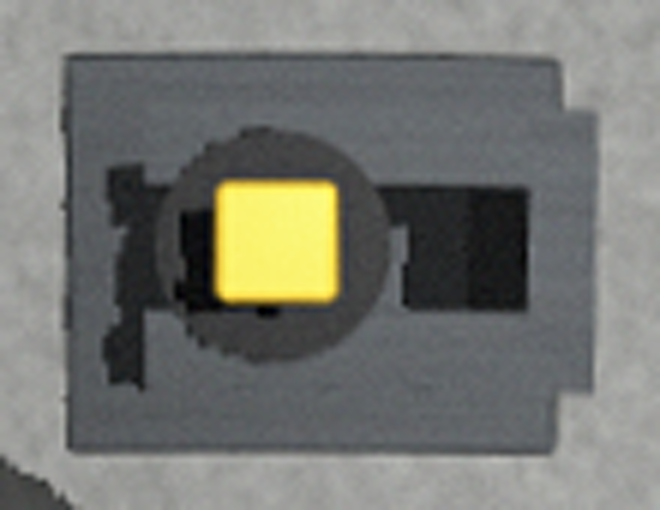

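drive_tool --plan '[[[9.5, 72, -60, 0, 0, 0, 100], [9.5, 72, -60, 0, 0, 0, 100], [9.5, 72, -60, 0, 0, 0, 100], [9.5, 72, -100, 0, 0, 0, 100], [9.5, 72, -140, 0, 0, 0, 100], [9.5, 72, -165, 0, 0, 0, 100], [9.5, 72, -183, 0, 0, 0, 100], [9.5, 72, -183, 0, 0, 0, 100]]]'

```text
clock: 4.07
ee_pos: [0.4866, -0.3047, 0.1137]
eef_rot: [[0.091, 0.996, -0.008], [0.996, -0.091, 0.007], [0.006, -0.009, -1.0]]
ft_force: [-0.3, 0.4, -0.5]
grip_width: 1.004
```

Run:
```python
from h import *
s=manip.observe(); c=vision.read_camera("wrist"); st(s); save(c,"w3.png")
```

```text
t 4.07 p [ 0.4866 -0.3047  0.1137] yaw_y -5.217658423723088 z [-0.008   0.0068 -0.9999] f [-0.3134  0.3851 -0.4984] g 1.004
```

View pics/w3.png

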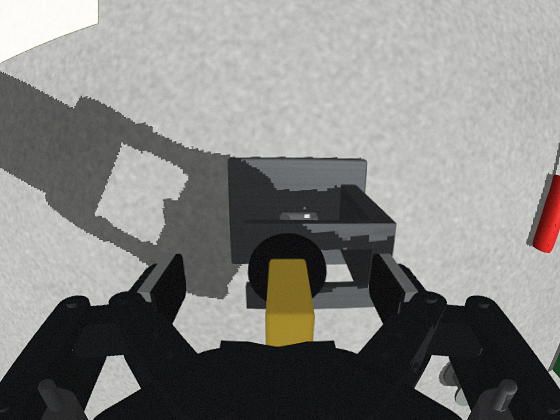

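The handle is between the fingers. The reading is still settling, so I hold for a few rows.

drive_tool --plan '[[[0, 0, 0, 0, 0, 0, 100], [0, 0, 0, 0, 0, 0, 100], [0, 0, 0, 0, 0, 0, 100], [0, 0, 0, 0, 0, 0, 100]]]'

```text
clock: 4.45
ee_pos: [0.4905, -0.3106, 0.1203]
eef_rot: [[0.094, 0.996, 0.003], [0.996, -0.094, -0.002], [-0.002, 0.003, -1.0]]
ft_force: [0.1, -0.9, -0.1]
grip_width: 1.0
```

Run:
```python
from h import *
s=manip.observe(); st(s); print(s["qvel"])
```

```text
t 4.45 p [ 0.4905 -0.3106  0.1203] yaw_y -5.38668871300533 z [ 0.0028 -0.002  -1.    ] f [ 0.0855 -0.897  -0.0678] g 1.0
[-0.4329  0.404   0.4584 -0.0128 -0.0299  0.0113]
```

drive_tool --plan '[[[0, -2.5, -1, 0, 0, 0, 100], [0, -2.5, -1, 0, 0, 0, 100], [0, -2.5, -1, 0, 0, 0, 100], [0, -2.5, -1, 0, 0, 0, 10], [0, -2.5, -1, 0, 0, 0, 10], [0, -2.5, -1, 0, 0, 0, 10], [0, -2.5, -1, 0, 0, 0, 10], [0, -2.5, -1, 0, 0, 0, 10], [0, -2.5, -1, 0, 0, 0, 10], [0, -2.5, -1, 0, 0, 0, 10], [0, -2.5, -1, 0, 0, 0, 10], [0, -2.5, -1, 0, 0, 0, 10]]]' --force 60

```text
clock: 5.45
ee_pos: [0.4894, -0.3125, 0.1173]
eef_rot: [[0.094, 0.996, 0.0], [0.996, -0.094, -0.0], [-0.0, 0.0, -1.0]]
ft_force: [0.0, 0.5, -0.7]
grip_width: 0.208
```

Run:
```python
from h import *
s=manip.observe(); c=vision.read_camera("wrist"); st(s); save(c,"w4.png"); print(np.array(s["wrist_torque"]))
```

```text
t 5.45 p [ 0.4894 -0.3125  0.1173] yaw_y -5.394421540844568 z [ 0.0002 -0.0001 -1.    ] f [ 0.0331  0.4735 -0.7105] g 0.208
[ 0.0303 -0.04   -0.0443]
```

View pics/w4.png

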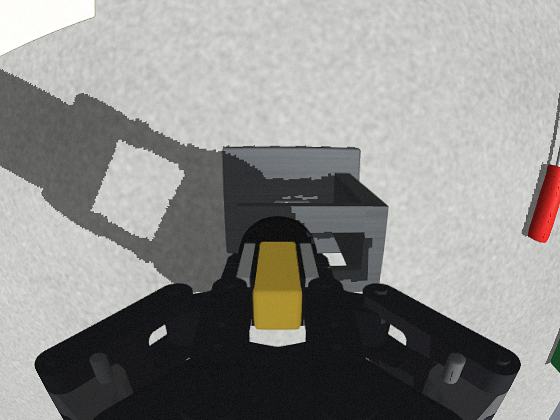

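drive_tool --plan '[[[0, 0, 10, 0, 0, 0, 10], [0, 0, 25, 0, 0, 0, 10], [0, 0, 50, 0, 0, 0, 10], [0, 0, 75, 0, 0, 0, 10], [0, 0, 100, 0, 0, 0, 10], [0, 0, 125, 0, 0, 0, 10], [0, 0, 150, 0, 0, 0, 10], [0, 0, 165, 0, 0, 0, 10], [0, 0, 170, 0, 0, 0, 10], [0, 0, 170, 0, 0, 0, 10], [0, 0, 170, 0, 0, 0, 10]]]'

```text
clock: 6.42
ee_pos: [0.4888, -0.3121, 0.2866]
eef_rot: [[0.094, 0.996, -0.001], [0.996, -0.094, 0.001], [0.001, -0.001, -1.0]]
ft_force: [-0.3, -0.2, -2.1]
grip_width: 0.209
```

Run:
```python
from h import *
s=manip.observe(); c=vision.read_camera("wrist"); st(s); save(c,"w5.png"); c=vision.read_camera("scene"); save(c,"s5.png")
cv2.imwrite("pics/s5c.png",cv2.resize(c["image"][120:290,40:260,::-1],None,fx=3.5,fy=3.5))
```

```text
t 6.42 p [ 0.4888 -0.3121  0.2866] yaw_y -5.397997324668034 z [-0.0011  0.0008 -1.    ] f [-0.2635 -0.2116 -2.0589] g 0.209
```

View pics/w5.png

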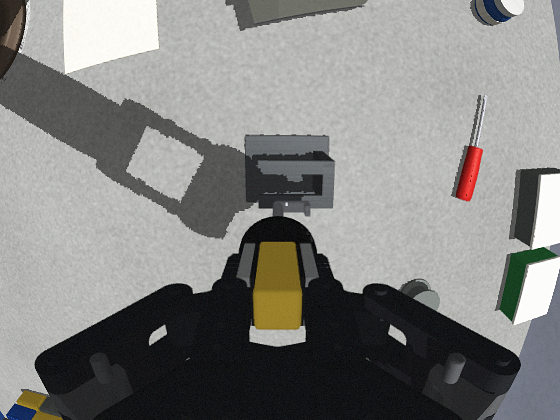

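View pics/s5c.png

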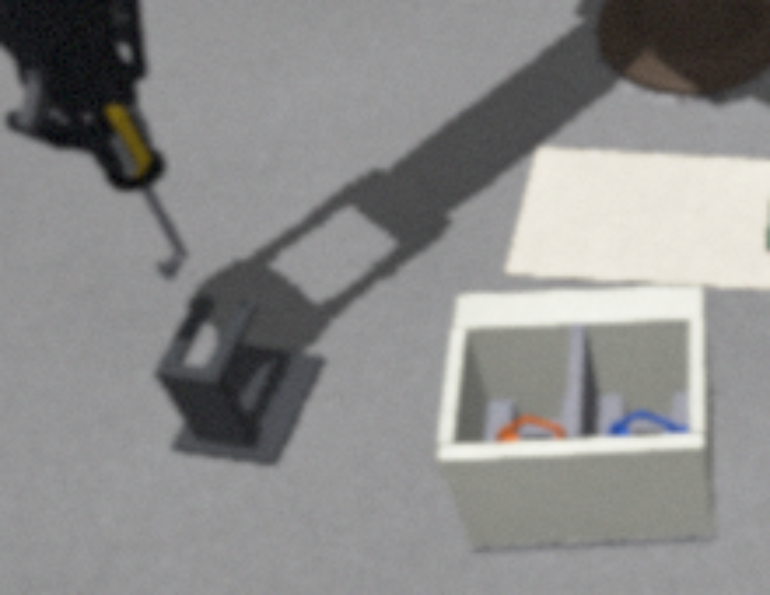

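The rod is lifted. In the wrist view its hook shows just past the collar at (300,208), pointing right (+x). I check the hook's position from depth.

Run:
```python
from h import *
s=manip.observe(); c=vision.read_camera("wrist"); st(s); W=wworld(c,s); im=c["image"]
v,u=np.mgrid[:420,:560]
m=(u>265)&(u<320)&(v>190)&(v<222)&(W[...,2]>.16)
P=W[m]; R=np.array(s["eef_rot"]); a=np.radians(-5.4); X=np.array([np.cos(a),np.sin(a)]); Y=np.array([-X[1],X[0]])
D=P[:,:2]-np.array(s["ee_pos"])[:2]; q=np.c_[D@X,D@Y,P[:,2]-s["ee_pos"][2]]*1000
print(len(q)); 
for z in range(-110,-10,10):
    k=q[(q[:,2]>=z)&(q[:,2]<z+10)]
    if len(k): print(z,len(k),k.min(0),k.max(0))
cv2.imwrite("pics/hook5.png",cv2.resize(im[180:250,250:350,::-1],None,fx=6,fy=6,interpolation=cv2.INTER_CUBIC))
```

```text
t 6.52 p [ 0.4883 -0.3117  0.2852] yaw_y -5.394871315894879 z [-0.003   0.0022 -1.    ] f [-0.1934  0.1412 -1.1455] g 0.199
619
-110 20 [  -1.738     2.5321 -101.4035] [  23.9012    2.9037 -100.0069]
-100 275 [ -4.0497  -4.7635 -99.9232] [ 23.6899   3.4022 -90.1376]
-90 105 [ -3.8905  -4.7397 -89.9857] [ 23.7212   3.4263 -80.0997]
-80 47 [ -3.7473   0.336  -79.9508] [  3.3984   3.2596 -70.3757]
-70 26 [ -3.5765   0.7061 -69.6386] [  3.2481   3.3872 -62.1631]
-20 36 [ -6.1094  15.9159 -12.6544] [  9.4518  18.9907 -10.0411]
```

View pics/hook5.png

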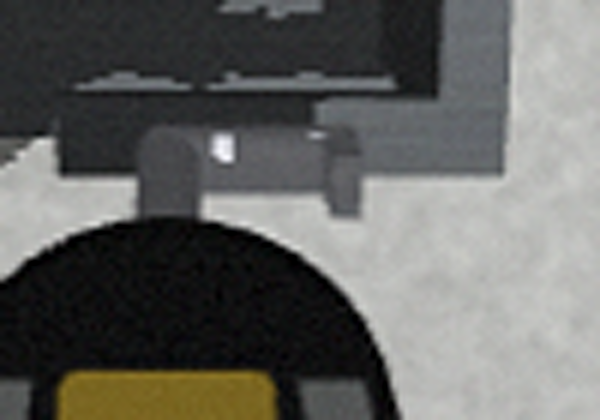

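drive_tool --plan '[[[3, 20, 0, 0, 0, 1, 10], [8, 55, 0, 0, 0, 3, 10], [13, 95, 0, 0, 0, 5, 10], [18, 135, 0, 0, 0, 7, 10], [23, 175, 0, 0, 0, 9.5, 10], [28, 210, 0, 0, 0, 11.5, 10], [31, 235, 0, 0, 0, 12.5, 10], [33, 248, 0, 0, 0, 13.4, 10], [33.5, 252, 0, 0, 0, 13.4, 10], [33.5, 252, 0, 0, 0, 13.4, 10], [33.5, 252, 0, 0, 0, 13.4, 10], [33.5, 252, 0, 0, 0, 13.4, 10]]]'

```text
clock: 7.57
ee_pos: [0.5226, -0.0616, 0.2868]
eef_rot: [[-0.138, 0.99, -0.001], [0.99, 0.138, -0.0], [-0.0, -0.001, -1.0]]
ft_force: [-0.3, 0.0, -0.8]
grip_width: 0.202
```

Run:
```python
from h import *
s=manip.observe(); c=vision.read_camera("wrist"); st(s); save(c,"w6.png"); W=wworld(c,s); np.savez("w6.npz",W=W,im=c["image"])
cv2.imwrite("pics/w6c.png",cv2.resize(c["image"][120:260,200:380,::-1],None,fx=4,fy=4,interpolation=cv2.INTER_CUBIC))
```

```text
t 7.57 p [ 0.5226 -0.0616  0.2868] yaw_y 7.924650838200741 z [-0.0009 -0.0004 -1.    ] f [-0.2554  0.0491 -0.8365] g 0.202
```

View pics/w6c.png

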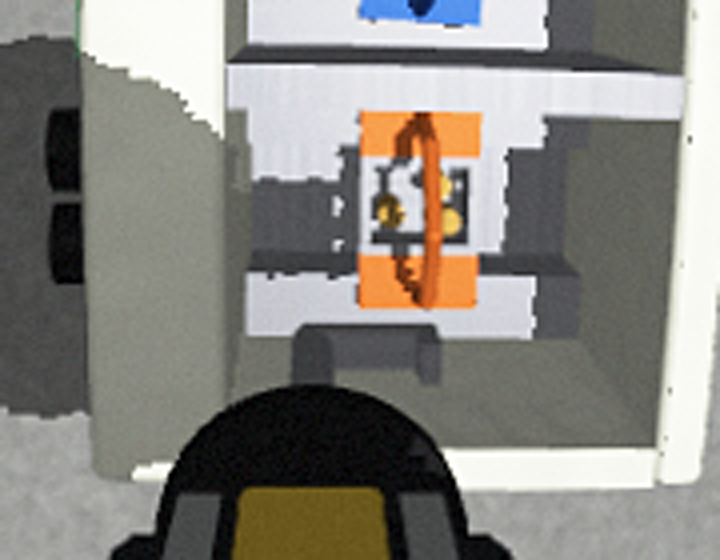

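The crop shows the hook lower left of the orange bail, inside the well's opening. I measure the basket once more from here.

Run:
```python
from h import *
s=manip.observe()
d=np.load("w6.npz"); W=d["W"]; im=d["im"].astype(int)
v,u=np.mgrid[:420,:560]
m=(u>280)&(u<330)&(v>143)&(v<200)&(im[...,0]>im[...,2]*1.7)&(im[...,0]>50)&(W[...,2]>.03)&(W[...,2]<.1)
P=W[m]; t=P[(P[:,2]>.036)&(P[:,2]<.05)]; print("tabs",cv2.minAreaRect((t[:,:2]*1000).astype(np.float32)),np.median(t[:,2]))
for a,b in((.07,.08),(.08,.088),(.088,.1)):
    q=P[(P[:,2]>a)&(P[:,2]<b)]; print(a,len(q),(q.min(0)+q.max(0))/2,q.max(0))
q=P[P[:,2]>.07]; A=np.polyfit(q[:,1],q[:,0],1); print("dir",-np.degrees(np.arctan(A[0])))
B=np.array([.5545,-.0557]); 
a=np.radians(8);X=np.array([np.cos(a),np.sin(a)]);Y=np.array([-X[1],X[0]])
m=(u>270)&(u<312)&(v>195)&(v<217)&(W[...,2]>.16)&(W[...,2]<.21); h=W[m]; D=h[:,:2]-B
print("hook rel bail x",(D@X).min(),(D@X).max(),"y",(D@Y).min(),(D@Y).max(),h[:,2].min())
```

```text
tabs ((554.484375, -56.88960647583008), (37.35251235961914, 59.92034149169922), 8.022954940795898) 0.043195370113770185
0.07 66 [ 0.5541 -0.0547  0.0751] [ 0.5596 -0.0306  0.08  ]
0.08 77 [ 0.5544 -0.0553  0.0841] [ 0.5584 -0.0382  0.088 ]
0.088 37 [ 0.5537 -0.0548  0.0906] [ 0.5558 -0.0488  0.0933]
dir 8.47041135861272
hook rel bail x -0.0363515749192008 -0.00842863884388216 y -0.006765763431990467 0.0018615990384363303 0.18524856082133184
```

drive_tool --plan '[[[-1, 2.5, 0, 0, 0, 0, 10], [-1, 2.5, -15, 0, 0, 0, 10], [-1, 2.5, -30, 0, 0, 0, 10], [-1, 2.5, -45, 0, 0, 0, 10], [-1, 2.5, -60, 0, 0, 0, 10], [-1, 2.5, -70, 0, 0, 0, 10], [-1, 2.5, -75, 0, 0, 0, 10], [-1, 2.5, -75, 0, 0, 0, 10], [-1, 2.5, -75, 0, 0, 0, 10], [-1, 2.5, -75, 0, 0, 0, 10]]]'

```text
clock: 8.45
ee_pos: [0.5226, -0.0583, 0.2133]
eef_rot: [[-0.139, 0.99, 0.002], [0.99, 0.139, -0.0], [-0.001, 0.002, -1.0]]
ft_force: [0.5, -0.9, -0.9]
grip_width: 0.203
```

```bash
cat > chk.py <<'E'
import sys
from h import *
s=manip.observe(); c=vision.read_camera("wrist"); st(s); save(c,sys.argv[1]+".png"); W=wworld(c,s); np.savez(sys.argv[1]+".npz",W=W,im=c["image"])
cv2.imwrite("pics/"+sys.argv[1]+"c.png",cv2.resize(c["image"][120:260,200:380,::-1],None,fx=4,fy=4,interpolation=cv2.INTER_CUBIC))
E
python3 chk.py w7
```

```text
t 8.45 p [ 0.5226 -0.0583  0.2133] yaw_y 7.994732000298972 z [ 0.0018 -0.0004 -1.    ] f [ 0.5186 -0.8615 -0.9077] g 0.203
```

View pics/w7c.png

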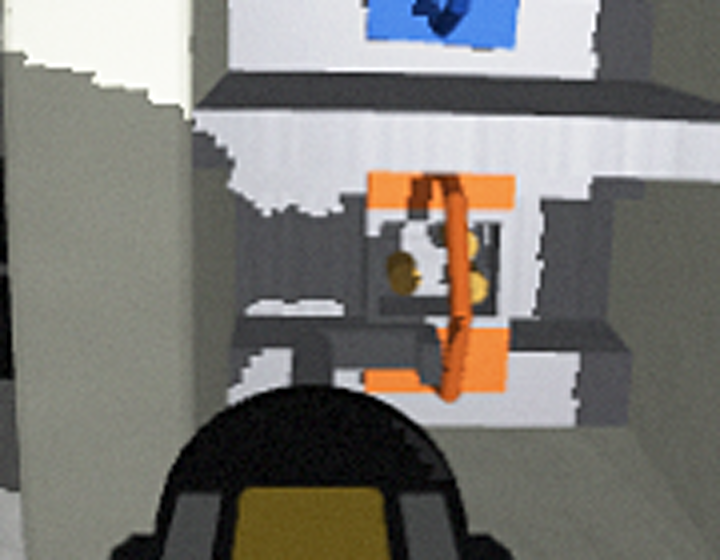

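drive_tool --plan '[[[-1, 0, -10, 0, 0, 0, 10], [-1, 0, -20, 0, 0, 0, 10], [-1, 0, -30, 0, 0, 0, 10], [-1, 0, -40, 0, 0, 0, 10], [-1, 0, -47, 0, 0, 0, 10], [-1, 0, -47, 0, 0, 0, 10], [-1, 0, -47, 0, 0, 0, 10], [-1, 0, -47, 0, 0, 0, 10]]]'

```text
clock: 9.17
ee_pos: [0.5211, -0.058, 0.1654]
eef_rot: [[-0.139, 0.99, 0.0], [0.99, 0.139, -0.0], [-0.0, 0.0, -1.0]]
ft_force: [-0.4, -0.1, 0.3]
grip_width: 0.203
```

```bash
python3 chk.py w8
```

```text
t 9.17 p [ 0.5211 -0.058   0.1654] yaw_y 8.004070625825067 z [ 0.0003 -0.0001 -1.    ] f [-0.4069 -0.1495  0.3057] g 0.203
```

View pics/w8c.png

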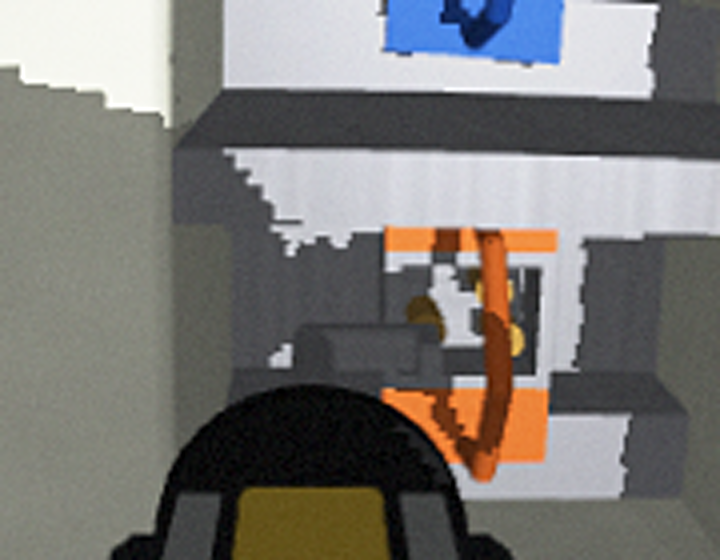

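The hook is beside the bail and below its peak. Next I slide it under.

drive_tool --plan '[[[4, 0, 0, 0, 0, 0, 10], [8, 0, 0, 0, 0, 0, 10], [12, 1, 0, 0, 0, 0, 10], [16, 1.5, 0, 0, 0, 0, 10], [20, 2, 0, 0, 0, 0, 10], [21, 2, 0, 0, 0, 0, 10], [21, 2, 0, 0, 0, 0, 10], [21, 2, 0, 0, 0, 0, 10]]]'

```text
clock: 9.88
ee_pos: [0.5417, -0.056, 0.1651]
eef_rot: [[-0.139, 0.99, -0.001], [0.99, 0.139, 0.0], [0.0, -0.001, -1.0]]
ft_force: [-0.2, 0.2, -1.1]
grip_width: 0.202
```

```bash
python3 chk.py w9
```

```text
t 9.88 p [ 0.5417 -0.056   0.1651] yaw_y 8.012656587575275 z [-0.0005  0.     -1.    ] f [-0.1987  0.2495 -1.1176] g 0.202
```

View pics/w9c.png

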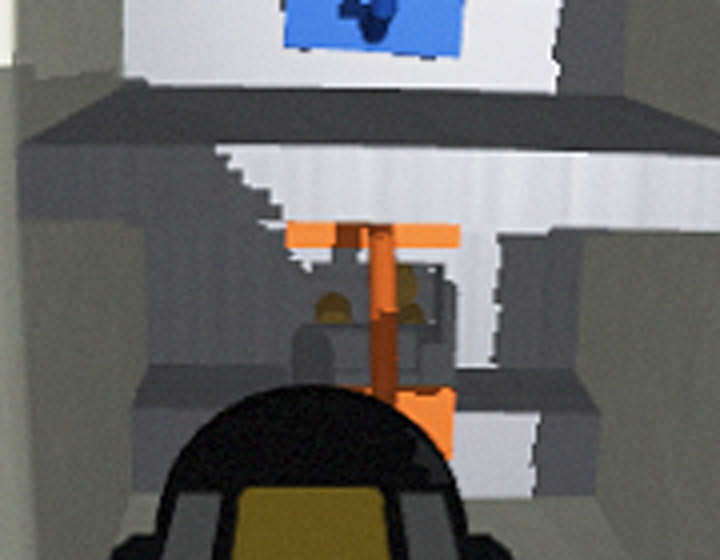

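The bail lies between the shank and the hook tip, at column ~383 of the crop, so I lift gently.

drive_tool --plan '[[[0, 0, 5, 0, 0, 0, 10], [0, 0, 10, 0, 0, 0, 10], [0, 0, 14, 0, 0, 0, 10], [0, 0, 18, 0, 0, 0, 10], [0, 0, 21, 0, 0, 0, 10], [0, 0, 24, 0, 0, 0, 10], [0, 0, 28, 0, 0, 0, 10], [0, 0, 32, 0, 0, 0, 10], [0, 0, 35, 0, 0, 0, 10], [0, 0, 35, 0, 0, 0, 10], [0, 0, 35, 0, 0, 0, 10]]]'

```text
clock: 10.85
ee_pos: [0.542, -0.056, 0.2005]
eef_rot: [[-0.139, 0.99, 0.001], [0.99, 0.139, -0.0], [-0.0, 0.0, -1.0]]
ft_force: [0.0, 0.2, -2.0]
grip_width: 0.202
```

```bash
python3 chk.py w10
```

```text
t 10.85 p [ 0.542  -0.056   0.2005] yaw_y 8.00299870500022 z [ 0.0005 -0.0001 -1.    ] f [ 0.0377  0.2265 -1.9705] g 0.202
```

View pics/w10c.png

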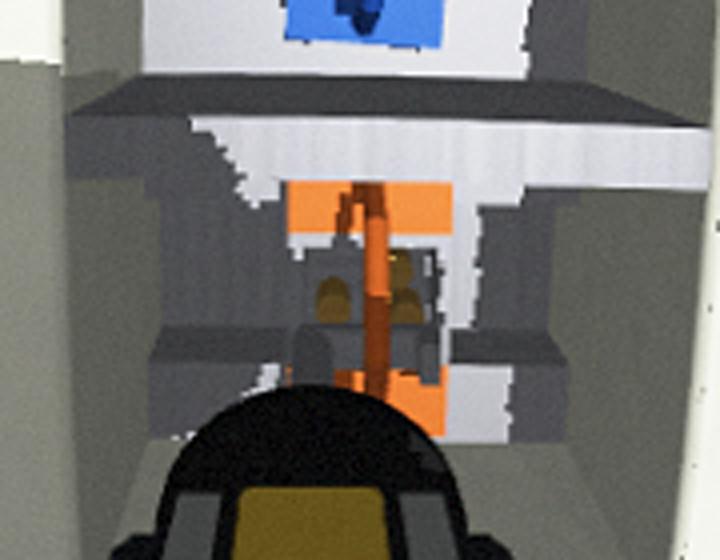

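Run:
```python
from h import *
d=np.load("w10.npz"); W=d["W"]; im=d["im"].astype(int)
v,u=np.mgrid[:420,:560]
m=(u>265)&(u<320)&(v>160)&(v<235)&(im[...,0]>im[...,2]*1.7)&(im[...,0]>50)&(W[...,2]>.03)&(W[...,2]<.13)
P=W[m]; 
hh,e=np.histogram(P[:,2],bins=np.arange(.03,.131,.005)); print(hh,e)
t=P[(P[:,2]<.068)];print(cv2.minAreaRect((t[:,:2]*1000).astype(np.float32)))
```

```text
[  0   8  21  15  18 132 629   4   2  11  14  12  28  67  71 120  37   0
   0   0] [0.03  0.035 0.04  0.045 0.05  0.055 0.06  0.065 0.07  0.075 0.08  0.085
 0.09  0.095 0.1   0.105 0.11  0.115 0.12  0.125 0.13 ]
((556.2661743164062, -58.79247283935547), (38.510047912597656, 59.896392822265625), 7.745575904846191)
```

drive_tool --plan '[[[0, 0, 8, 0, 0, 0, 10], [0, 0, 18, 0, 0, 0, 10], [0, 0, 30, 0, 0, 0, 10], [0, 0, 42, 0, 0, 0, 10], [0, 0, 54, 0, 0, 0, 10], [0, 0, 66, 0, 0, 0, 10], [0, 0, 78, 0, 0, 0, 10], [0, 0, 90, 0, 0, 0, 10], [0, 0, 102, 0, 0, 0, 10], [0, 0, 114, 0, 0, 0, 10], [0, 0, 126, 0, 0, 0, 10], [0, 0, 135, 0, 0, 0, 10]]]'

```text
clock: 11.9
ee_pos: [0.5422, -0.0561, 0.3371]
eef_rot: [[-0.139, 0.99, 0.001], [0.99, 0.139, -0.0], [-0.0, 0.001, -1.0]]
ft_force: [0.4, -0.2, -0.5]
grip_width: 0.2
```

drive_tool --plan '[[[0, 0, 6, 0, 0, 0, 10], [0, 0, 8, 0, 0, 0, 10], [0, 0, 8, 0, 0, 0, 10], [0, 0, 8, 0, 0, 0, 10], [0, 0, 8, 0, 0, 0, 10], [0, 0, 8, 0, 0, 0, 10]]]'

```text
clock: 12.4
ee_pos: [0.5413, -0.0559, 0.3423]
eef_rot: [[-0.139, 0.99, -0.002], [0.99, 0.139, 0.0], [0.001, -0.002, -1.0]]
ft_force: [-0.0, 0.4, -1.5]
grip_width: 0.203
```

```bash
python3 chk.py w11
python3 - <<'E'
from h import *
c=vision.read_camera("scene"); cv2.imwrite("pics/s11c.png",cv2.resize(c["image"][100:290,140:360,::-1],None,fx=3,fy=3))
E
```

```text
t 12.4 p [ 0.5413 -0.0559  0.3423] yaw_y 8.00519602940006 z [-0.0019  0.0004 -1.    ] f [-0.0448  0.4461 -1.5227] g 0.203
```

View pics/s11c.png

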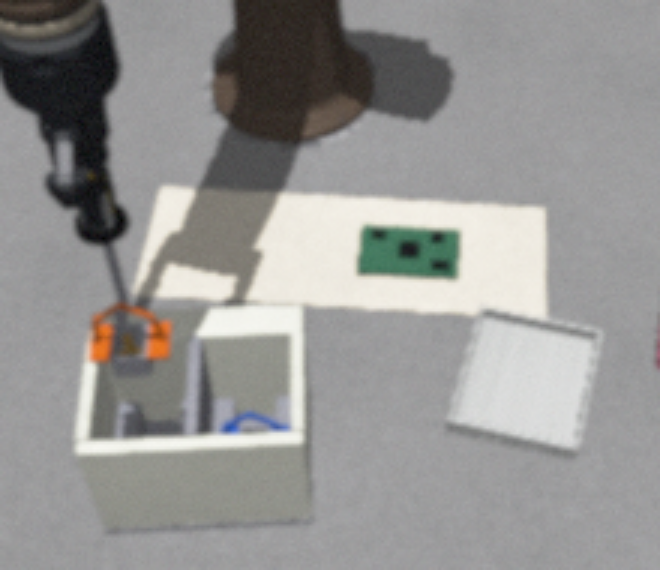

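View pics/w11.png

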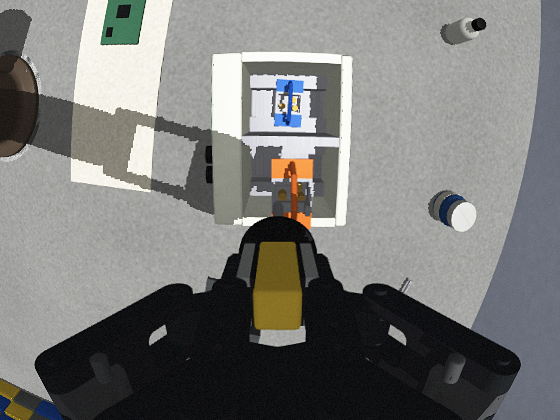

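The basket hangs level on the hook, about 0.175 m up and clear of the rim. Blue is still in its well. Next I carry it smoothly to the tray.

drive_tool --plan '[[[-1.4, 3.8, 0, 0, 0, 0, 10], [-3.4, 9.4, 0, 0, 0, 0, 10], [-6, 17, 0, 0, 0, 0, 10], [-9.5, 26.4, 0, 0, 0, 0, 10], [-13.6, 37.7, 0, 0, 0, 0, 10], [-18.3, 50.9, 0, 0, 0, 0, 10], [-23.7, 66, 0, 0, 0, 0, 10], [-29.2, 81, 0, 0, 0, 0, 10], [-35.3, 98, 0, 0, 0, 0, 10], [-41.4, 115, 0, 0, 0, 0, 10], [-47.5, 132, 0, 0, 0, 0, 10], [-53.6, 149, 0, 0, 0, 0, 10]]]'

```text
clock: 13.5
ee_pos: [0.4871, 0.0949, 0.3434]
eef_rot: [[-0.14, 0.99, 0.0], [0.99, 0.14, 0.0], [0.0, 0.0, -1.0]]
ft_force: [0.7, 0.1, -1.5]
grip_width: 0.203
```

drive_tool --plan '[[[-6, 17, 0, 0, 0, 0, 10], [-12, 34, 0, 0, 0, 0, 10], [-18, 51, 0, 0, 0, 0, 10], [-24, 68, 0, 0, 0, 0, 10], [-30.5, 85, 0, 0, 0, 0, 10], [-36.5, 102, 0, 0, 0, 0, 10], [-42.7, 119, 0, 0, 0, 0, 10], [-48.8, 136, 0, 0, 0, 0, 10], [-54, 151, 0, 0, 0, 0, 10], [-59, 164, 0, 0, 0, 0, 10], [-63, 175, 0, 0, 0, 0, 10], [-66, 184, 0, 0, 0, 0, 10]]]'

```text
clock: 14.5
ee_pos: [0.421, 0.2785, 0.3434]
eef_rot: [[-0.141, 0.99, -0.0], [0.99, 0.141, 0.0], [0.0, -0.0, -1.0]]
ft_force: [0.3, -0.1, -2.0]
grip_width: 0.2
```

drive_tool --plan '[[[-2, 6, 0, 0, 0, 0, 10], [-3.5, 10, 0, 0, 0, 0, 10], [-4.4, 12, 0, 0, 0, 0, 10], [-4.4, 12, 0, 0, 0, 0, 10], [-4.4, 12, 0, 0, 0, 0, 10], [-4.4, 12, 0, 0, 0, 0, 10], [-4.4, 12, 0, 0, 0, 0, 10], [-4.4, 12, 0, 0, 0, 0, 10], [-4.4, 12, 0, 0, 0, 0, 10], [-4.4, 12, 0, 0, 0, 0, 10], [-4.4, 12, 0, 0, 0, 0, 10], [-4.4, 12, 0, 0, 0, 0, 10]]]'

```text
clock: 15.5
ee_pos: [0.4178, 0.289, 0.3433]
eef_rot: [[-0.139, 0.99, 0.0], [0.99, 0.139, 0.0], [0.0, 0.0, -1.0]]
ft_force: [-0.3, 0.1, -1.3]
grip_width: 0.202
```

```bash
python3 chk.py w12
python3 - <<'E'
from h import *
c=vision.read_camera("scene"); cv2.imwrite("pics/s12c.png",cv2.resize(c["image"][100:290,200:420,::-1],None,fx=3,fy=3))
E
```

```text
t 15.5 p [0.4178 0.289  0.3433] yaw_y 8.000726873631644 z [ 0.  0. -1.] f [-0.3207  0.1497 -1.2751] g 0.202
```

View pics/s12c.png

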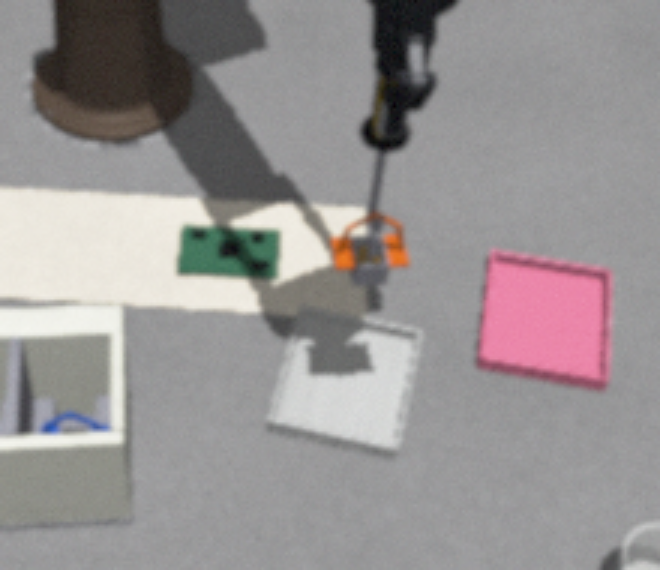

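View pics/w12.png

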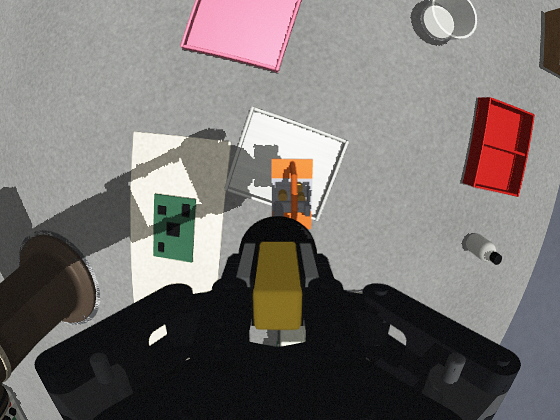

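The basket hangs steady over the silver tray, so I lower it.

drive_tool --plan '[[[0, 0, -6, 0, 0, 0, 10], [0, 0, -16, 0, 0, 0, 10], [0, 0, -30, 0, 0, 0, 10], [0, 0, -45, 0, 0, 0, 10], [0, 0, -60, 0, 0, 0, 10], [0, 0, -75, 0, 0, 0, 10], [0, 0, -90, 0, 0, 0, 10], [0, 0, -105, 0, 0, 0, 10], [0, 0, -120, 0, 0, 0, 10], [0, 0, -135, 0, 0, 0, 10], [0, 0, -147, 0, 0, 0, 10], [0, 0, -155, 0, 0, 0, 10]]]'

```text
clock: 16.6
ee_pos: [0.4166, 0.2883, 0.1859]
eef_rot: [[-0.139, 0.99, -0.003], [0.99, 0.139, -0.002], [-0.001, -0.003, -1.0]]
ft_force: [-0.8, -0.5, -1.8]
grip_width: 0.2
```

drive_tool --plan '[[[0, 0, -2, 0, 0, 0, 10], [0, 0, -4, 0, 0, 0, 10], [0, 0, -6, 0, 0, 0, 10], [0, 0, -8, 0, 0, 0, 10], [0, 0, -10, 0, 0, 0, 10], [0, 0, -12, 0, 0, 0, 10], [0, 0, -14, 0, 0, 0, 10], [0, 0, -16, 0, 0, 0, 10], [0, 0, -18, 0, 0, 0, 10], [0, 0, -20, 0, 0, 0, 10], [0, 0, -20, 0, 0, 0, 10], [0, 0, -20, 0, 0, 0, 10]]]'

```text
clock: 17.6
ee_pos: [0.4178, 0.289, 0.1682]
eef_rot: [[-0.139, 0.99, -0.0], [0.99, 0.139, -0.0], [-0.0, -0.0, -1.0]]
ft_force: [0.5, 0.4, -2.4]
grip_width: 0.203
```

```bash
python3 chk.py w13
python3 - <<'E'
from h import *
d=np.load("w13.npz"); W=d["W"]; im=d["im"].astype(int)
v,u=np.mgrid[:420,:560]
m=(u>230)&(u<340)&(v>130)&(v<245)&(im[...,0]>im[...,2]*1.7)&(im[...,0]>50)&(W[...,2]>.0)&(W[...,2]<.13)
P=W[m]; 
hh,e=np.histogram(P[:,2],bins=np.arange(.0,.101,.005)); print(hh)
t=P[(P[:,2]>.024)&(P[:,2]<.04)];print(cv2.minAreaRect((t[:,:2]*1000).astype(np.float32)))
t=P[(P[:,2]>.06)&(P[:,2]<.1)];print(t.mean(0),t.max(0))
E
```

```text
t 17.6 p [0.4178 0.289  0.1682] yaw_y 8.00439042737617 z [-0.0001 -0.0001 -1.    ] f [ 0.4646  0.3885 -2.4498] g 0.203
[  2  17  12  17  62 113 854  14  14  12  14  14  41  72  94 101  10   0
   0   0]
((430.2586975097656, 289.8188781738281), (35.273193359375, 63.647186279296875), 7.720160961151123)
[0.4293 0.2974 0.0719] [0.4422 0.3141 0.0828]
```

View pics/w13c.png

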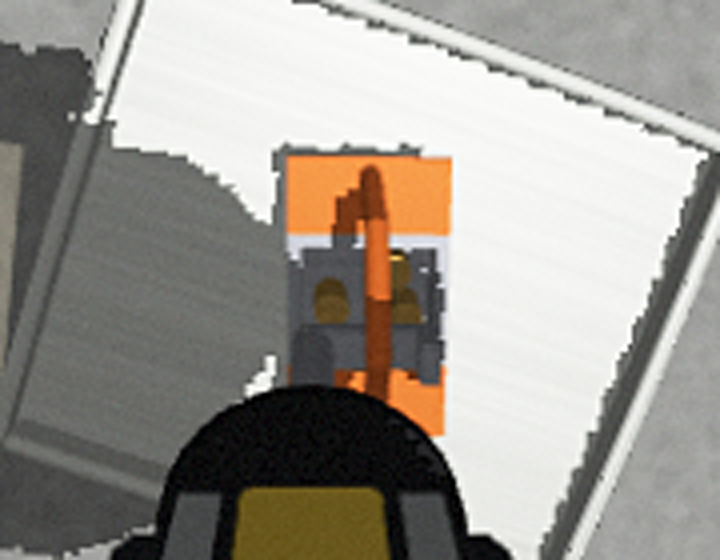

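The basket stands on the tray floor (tabs at z≈0.031) at (0.430, 0.290). I lower the hook free of the bail, then back it out along −basket x.

drive_tool --plan '[[[0, 0, -3, 0, 0, 0, 10], [0, 0, -6, 0, 0, 0, 10], [0, 0, -9, 0, 0, 0, 10], [0, 0, -12, 0, 0, 0, 10], [0, 0, -14, 0, 0, 0, 10], [0, 0, -14, 0, 0, 0, 10], [0, 0, -14, 0, 0, 0, 10], [0, 0, -14, 0, 0, 0, 10]]]'

```text
clock: 18.32
ee_pos: [0.4179, 0.289, 0.1543]
eef_rot: [[-0.139, 0.99, 0.0], [0.99, 0.139, 0.0], [0.0, 0.0, -1.0]]
ft_force: [1.5, -0.2, -0.9]
grip_width: 0.201
```

```bash
python3 chk.py w14
```

```text
t 18.32 p [0.4179 0.289  0.1543] yaw_y 8.005795115910331 z [ 0.0001  0.0001 -1.    ] f [ 1.4594 -0.195  -0.9433] g 0.201
```

View pics/w14c.png

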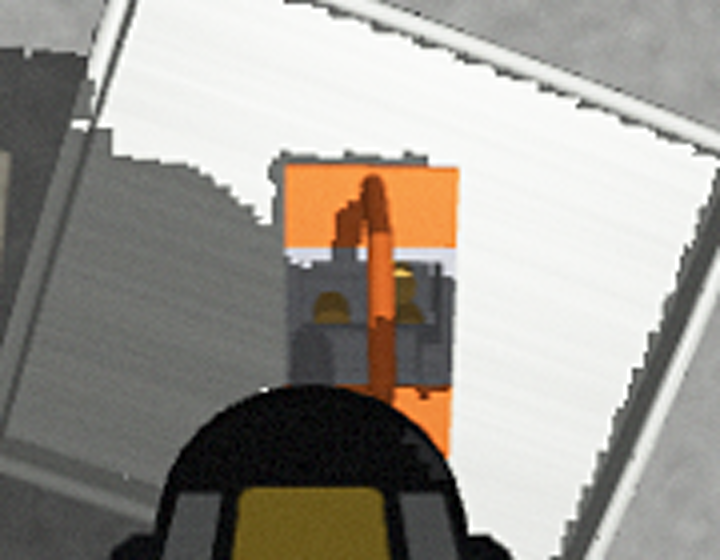

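drive_tool --plan '[[[-4, -0.6, 0, 0, 0, 0, 10], [-8, -1.1, 0, 0, 0, 0, 10], [-12, -1.7, 0, 0, 0, 0, 10], [-16, -2.2, 0, 0, 0, 0, 10], [-20, -2.8, 0, 0, 0, 0, 10], [-25, -3.5, 0, 0, 0, 0, 10], [-30, -4.2, 0, 0, 0, 0, 10], [-36, -5, 0, 0, 0, 0, 10], [-36, -5, 0, 0, 0, 0, 10], [-36, -5, 0, 0, 0, 0, 10]]]'

```text
clock: 19.2
ee_pos: [0.3814, 0.2839, 0.1543]
eef_rot: [[-0.14, 0.99, 0.0], [0.99, 0.14, -0.0], [-0.0, 0.0, -1.0]]
ft_force: [-0.4, -0.7, -1.1]
grip_width: 0.202
```

```bash
python3 chk.py w15
```

```text
t 19.2 p [0.3814 0.2839 0.1543] yaw_y 8.02805432414775 z [ 0.0001 -0.     -1.    ] f [-0.3604 -0.6603 -1.1234] g 0.202
```

View pics/w15c.png

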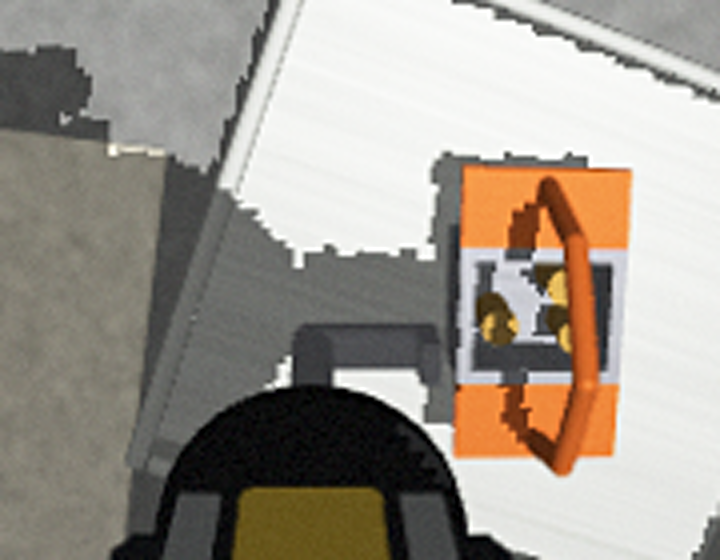

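The hook is clear of the bail and the basket stands upright. I lift and return to the stand.

drive_tool --plan '[[[0, 0, 10, 0, 0, 0, 10], [0, 0, 30, 0, 0, 0, 10], [0, 0, 55, 0, 0, 0, 10], [0, 0, 80, 0, 0, 0, 10], [0, 0, 105, 0, 0, 0, 10], [0, 0, 125, 0, 0, 0, 10], [0, 0, 135, 0, 0, 0, 10], [0, 0, 140, 0, 0, 0, 10], [0, 0, 140, 0, 0, 0, 10]]]'

```text
clock: 20.0
ee_pos: [0.3824, 0.2843, 0.2955]
eef_rot: [[-0.139, 0.99, 0.002], [0.99, 0.139, 0.001], [0.001, 0.002, -1.0]]
ft_force: [0.4, -0.4, -2.3]
grip_width: 0.203
```

drive_tool --plan '[[[3, -15, 0, 0, 0, 0, 10], [7, -40, 0, 0, 0, -1, 10], [12, -70, 0, 0, 0, -2, 10], [18, -100, 0, 0, 0, -3, 10], [23, -130, 0, 0, 0, -4, 10], [29, -160, 0, 0, 0, -5, 10], [34, -190, 0, 0, 0, -6, 10], [40, -220, 0, 0, 0, -7, 10], [45, -250, 0, 0, 0, -7, 10], [50, -280, 0, 0, 0, -7, 10], [56, -310, 0, 0, 0, -7, 10], [61, -340, 0, 0, 0, -7, 10]]]'

```text
clock: 21.0
ee_pos: [0.4418, -0.0573, 0.2923]
eef_rot: [[-0.017, 1.0, -0.003], [1.0, 0.017, 0.001], [0.001, -0.003, -1.0]]
ft_force: [0.4, 0.7, -0.9]
grip_width: 0.203
```

drive_tool --plan '[[[6, -30, 0, 0, 0, -1, 10], [11, -60, 0, 0, 0, -2, 10], [17, -90, 0, 0, 0, -3, 10], [22, -120, 0, 0, 0, -4, 10], [28, -150, 0, 0, 0, -5, 10], [33, -180, 0, 0, 0, -6, 10], [38, -210, 0, 0, 0, -6.4, 10], [43, -235, 0, 0, 0, -6.4, 10], [46, -250, 0, 0, 0, -6.4, 10], [47, -256, 0, 0, 0, -6.4, 10], [47, -256, 0, 0, 0, -6.4, 10], [47, -256, 0, 0, 0, -6.4, 10]]]'

```text
clock: 22.0
ee_pos: [0.4893, -0.3108, 0.2933]
eef_rot: [[0.094, 0.996, -0.002], [0.996, -0.094, 0.002], [0.002, -0.002, -1.0]]
ft_force: [0.1, 0.1, -1.5]
grip_width: 0.203
```

drive_tool --plan '[[[0, 0, 0, 0, 0, 0, 10], [0, 0, 0, 0, 0, 0, 10], [0, 0, 0, 0, 0, 0, 10], [0, 0, 0, 0, 0, 0, 10], [0, 0, 0, 0, 0, 0, 10]]]'

```text
clock: 22.42
ee_pos: [0.4899, -0.3115, 0.2946]
eef_rot: [[0.093, 0.996, 0.0], [0.996, -0.093, -0.0], [-0.0, 0.0, -1.0]]
ft_force: [-0.8, 0.2, -0.4]
grip_width: 0.204
```

```bash
python3 chk.py w16;python3 - <<'E'
from h import *
s=manip.observe(); st(s); d=np.load("w16.npz"); W=d["W"]
v,u=np.mgrid[:420,:560]
m=(u>265)&(u<320)&(v>190)&(v<222)&(W[...,2]>.16)&(W[...,2]<.23)
P=W[m]; a=np.radians(-5.4); X=np.array([np.cos(a),np.sin(a)]); Y=np.array([-X[1],X[0]])
D=P[:,:2]-np.array(s["ee_pos"])[:2]; q=np.c_[D@X,D@Y,P[:,2]-s["ee_pos"][2]]*1000
print(q.min(0),q.max(0))
m=(np.abs(W[...,2]-.1045)<.003)&(W[...,1]<-.25)&(u>200)&(u<350)&(v>100)&(v<215); P=W[m]; print(cv2.minAreaRect((P[:,:2]*1000).astype(np.float32)))
E
```

```text
t 22.42 p [ 0.4899 -0.3115  0.2946] yaw_y -5.350938335821358 z [ 0.0004 -0.0002 -1.    ] f [-0.7831  0.2361 -0.3585] g 0.204
t 22.47 p [ 0.4899 -0.3116  0.2945] yaw_y -5.36356399294492 z [ 0.0003 -0.0002 -1.    ] f [ 0.2834 -0.1593 -0.3579] g 0.2
[  -3.6682   -4.7066 -101.0928] [ 24.1706   3.3075 -64.6365]
((507.2405090332031, -315.0099182128906), (50.37977981567383, 77.92366790771484), 84.618408203125)
```

View pics/w16.png

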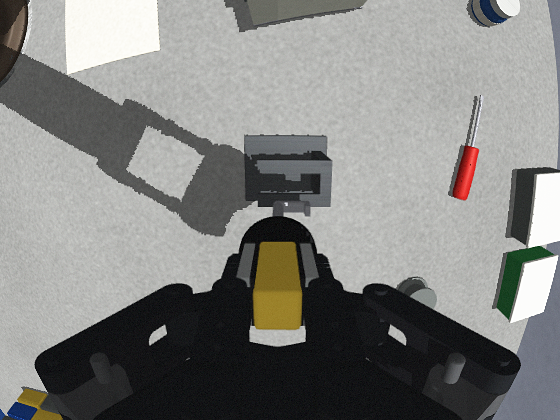

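The rod is held as before and the stand lines up, so I lower it.

drive_tool --plan '[[[-0.5, -1, -5, 0, 0, 0, 10], [-0.5, -1, -15, 0, 0, 0, 10], [-0.5, -1, -30, 0, 0, 0, 10], [-0.5, -1, -48, 0, 0, 0, 10], [-0.5, -1, -66, 0, 0, 0, 10], [-0.5, -1, -84, 0, 0, 0, 10], [-0.5, -1, -102, 0, 0, 0, 10], [-0.5, -1, -120, 0, 0, 0, 10], [-0.5, -1, -136, 0, 0, 0, 10], [-0.5, -1, -150, 0, 0, 0, 10], [-0.5, -1, -160, 0, 0, 0, 10], [-0.5, -1, -166, 0, 0, 0, 10]]]'

```text
clock: 23.47
ee_pos: [0.488, -0.3122, 0.1258]
eef_rot: [[0.094, 0.996, -0.003], [0.996, -0.094, 0.002], [0.002, -0.003, -1.0]]
ft_force: [0.2, 0.5, -1.2]
grip_width: 0.203
```

drive_tool --plan '[[[0, 0, -2, 0, 0, 0, 10], [0, 0, -4, 0, 0, 0, 10], [0, 0, -6, 0, 0, 0, 10], [0, 0, -8, 0, 0, 0, 10], [0, 0, -10, 0, 0, 0, 10], [0, 0, -11, 0, 0, 0, 10], [0, 0, -11, 0, 0, 0, 10], [0, 0, -11, 0, 0, 0, 10], [0, 0, -11, 0, 0, 0, 10]]]'

```text
clock: 24.22
ee_pos: [0.4894, -0.3131, 0.1175]
eef_rot: [[0.094, 0.996, 0.0], [0.996, -0.094, -0.0], [-0.0, 0.0, -1.0]]
ft_force: [-0.6, -0.7, -1.4]
grip_width: 0.203
```

```bash
python3 chk.py w17
```

```text
t 24.22 p [ 0.4894 -0.3131  0.1175] yaw_y -5.394989203523189 z [ 0.0003 -0.0002 -1.    ] f [-0.5952 -0.7189 -1.3893] g 0.203
```

View pics/w17.png

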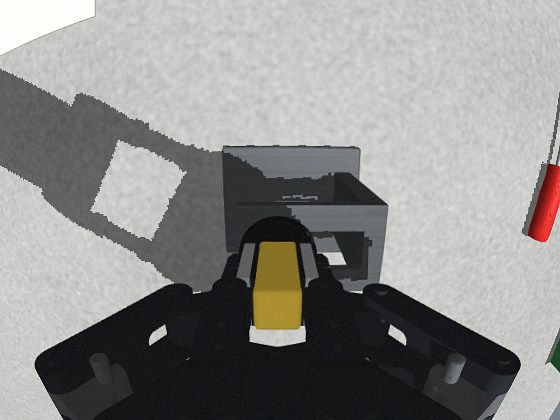

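The picture matches the one at the first grasp. I ease down 1 mm more, then open.

drive_tool --plan '[[[0, 0, -0.5, 0, 0, 0, 10], [0, 0, -1, 0, 0, 0, 10], [0, 0, -1, 0, 0, 0, 10], [0, 0, -1, 0, 0, 0, 30], [0, 0, -1, 0, 0, 0, 45], [0, 0, -1, 0, 0, 0, 60], [0, 0, -1, 0, 0, 0, 80], [0, 0, -1, 0, 0, 0, 90], [0, 0, -1, 0, 0, 0, 90], [0, 0, -1, 0, 0, 0, 90], [0, 0, -1, 0, 0, 0, 90]]]'

```text
clock: 25.18
ee_pos: [0.4893, -0.313, 0.1162]
eef_rot: [[0.094, 0.996, -0.0], [0.996, -0.094, 0.0], [0.0, -0.0, -1.0]]
ft_force: [1.1, 0.2, 0.4]
grip_width: 0.9
```

```bash
python3 chk.py w18
```

```text
t 25.18 p [ 0.4893 -0.313   0.1162] yaw_y -5.395044559480855 z [-0.  0. -1.] f [1.0812 0.1835 0.3545] g 0.9
```

View pics/w18.png

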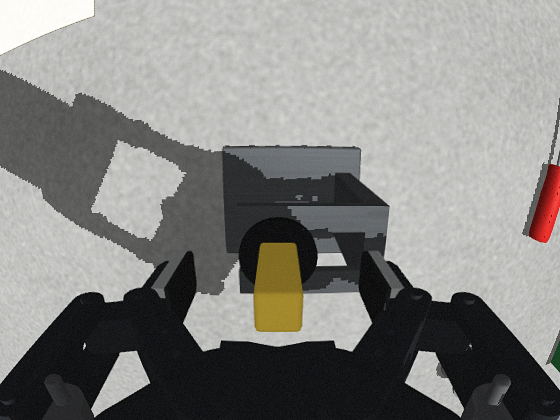

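The rod rests in the fork and the fingers are open. I raise straight up and check everything.

drive_tool --plan '[[[0, 0, 10, 0, 0, 0, 90], [0, 0, 35, 0, 0, 0, 90], [0, 0, 65, 0, 0, 0, 90], [0, 0, 100, 0, 0, 0, 90], [0, 0, 135, 0, 0, 0, 90], [0, 0, 170, 0, 0, 0, 90], [0, -40, 185, 0, 0, 0, 90], [0, -73, 185, 0, 0, 0, 90], [0, -73, 185, 0, 0, 0, 90], [0, -73, 185, 0, 0, 0, 90], [0, -73, 185, 0, 0, 0, 90]]]'

```text
clock: 26.15
ee_pos: [0.4889, -0.3855, 0.301]
eef_rot: [[0.095, 0.996, -0.001], [0.996, -0.095, 0.001], [0.001, -0.001, -1.0]]
ft_force: [-0.7, 0.4, 0.0]
grip_width: 0.897
```

```bash
python3 chk.py w19
python3 - <<'E'
from h import *
v,u=np.mgrid[:420,:560]
d=np.load("w19.npz"); W=d["W"]; im=d["im"].astype(int)
box=(np.abs(u-285)<60)&(np.abs(v-110)<50)
P=W[box&(im[...,0]>150)&(im[...,2]<110)&(W[...,2]>.155)]; print("handle",cv2.minAreaRect((P[:,:2]*1000).astype(np.float32)),np.median(P[:,2]))
c=vision.read_camera("top"); save(c,"t19.png"); c2=vision.read_camera("scene"); save(c2,"s19.png")
W=world(c); im=c["image"].astype(int)
def f(x0,x1,y0,y1,z0,z1,cond,nm):
    m=(W[...,0]>x0)&(W[...,0]<x1)&(W[...,1]>y0)&(W[...,1]<y1)&(W[...,2]>z0)&(W[...,2]<z1)&cond; P=W[m]; print(nm,len(P),cv2.minAreaRect((P[:,:2]*1000).astype(np.float32)),np.median(P[:,2]),P[:,2].max())
f(.48,.62,-.12,.1,.03,.12,im[...,2]>im[...,0]+60,"blue")
f(.35,.52,.2,.4,.02,.12,im[...,0]>im[...,2]+60,"orange")
E
```

```text
t 26.15 p [ 0.4889 -0.3855  0.301 ] yaw_y -5.4332268395226215 z [-0.0007  0.0014 -1.    ] f [-0.6563  0.4128  0.0342] g 0.897
handle ((488.84246826171875, -314.1749267578125), (16.72124481201172, 17.381898880004883), 84.32630920410156) 0.16001180392836148
blue 130 ((542.1390380859375, 31.646724700927734), (34.744293212890625, 61.9426155090332), 4.861266613006592) 0.04400229140840756 0.08538989657680643
orange 154 ((428.9931945800781, 290.80413818359375), (34.377227783203125, 61.6285400390625), 7.569955348968506) 0.031542532234254184 0.07891021031961674
```

View pics/t19.png

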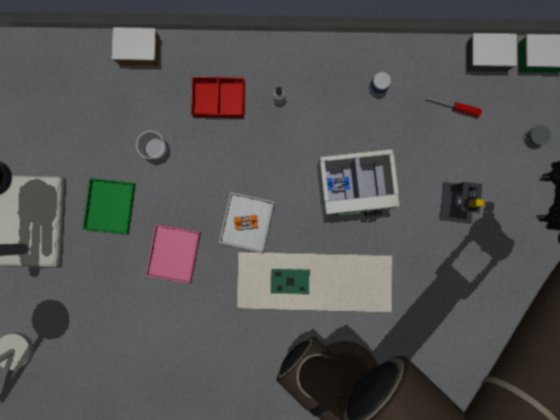

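View pics/s19.png

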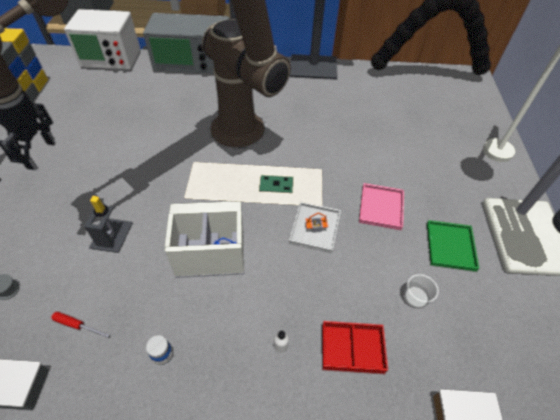

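The final pictures show the orange basket upright in the silver tray at (247,222) in the top view. The rod is back on its stand, blue is unmoved, and the arm is clear, so I hand in.

```bash
python3 -c "
from workcell import manip
print(manip.close_job())"
```

```text
the job is handed in; nothing more can be done
None
```

The orange basket is in the aluminium drip tray and the hook rod is back on its stand. I handed the job in at about 26 s of the 72 s allowed; no verdict was reported.

I gripped the rod by its handle, lowered the hook beside the orange bail and slid it under. I lifted the basket to about 0.175 m, carried it over and lowered it into the tray. Then I freed the hook and hung the rod back.

Last checks, from the camera pictures just before hand-in:
- **Orange basket:** it stands upright at (0.429, 0.291), at the tray's centre. Its tabs are at z of about 0.031, which puts its underside on the tray floor. It is off the hook.
- **Hook rod:** it stands upright in its fork, with the handle within about 1.5 mm of where it began.
- **Blue basket:** it moved less than 1 mm, which is below measurement error.
- **Gripper:** it was empty and clear of everything.

None of the checks failed or disagreed. The wrist force reading was noisy by about 1 N, so I judged contact and lift mainly from depth and pictures.

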